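# Press a lunch tin down and slide it under the leaf spring of the closing station

## Robot

A 6-joint arm with a two-finger parallel gripper is mounted at the origin on the work surface. World frame = base frame: x ahead of the robot, y to its left, z up, the work surface at z = 0. Lengths are in m, angles in rad, forces in N, time in s.
With the tool pointing down it reaches from about 0.35 to 0.875 m from the base axis. Payload 4.2 kg.
Tool frame: the origin (TCP) lies at the very end of the fingers, on their centre line; the grasp point (between the pads) lies 19 mm behind it; z points along the fingers, y is the direction in which the jaws open and shut (so a half turn about z gives the same grasp; the last joint's range is limited). The gripper opens to 85 mm and grips with 20 to 120 N. Pads are 22 mm wide; open, the fingers measure 114 mm over their backs; the gripper's body (76 mm by 85 mm) begins 54 mm behind the grasp point. The pads swing forward as they close: fully open they stand 13 mm farther back than shut.
Start: joints at [1.364, 0.385, 0.008, 0, -1.194, -0.259], TCP at [0.281, 0.558, 0.231] pointing down, gripper open.
Joint ranges: [-3.14, 3.14], [-1.21, 2.06], [-1.07, 1.41], [-3.16, 2.05], [-2.99, -0.16], [-3.1, 3.1]. Speed limits (rad/s): [2.79, 2.79, 3.14, 3.14, 3.14, 3.14].

## Interface

Orientations are given as a unit quaternion [w, x, y, z].
In Python, from rig import arm, optics gives the robot as it stands.
- The arm moves only by the tool carry_out, never from a script. Its argument "motion" is a list that holds one entry, the list of rows, each a list of 7 numbers: the opening, from -1 (shut) to 1 (fully open), then the shift along the tool's x, y, z in m, then the turn, a rotation vector about the tool's x, y, z in units of 6 degrees (1.0 is 6 degrees). In form: [[[grip, tx, ty, tz, wx, wy, wz], ...]]. A call has 1 to 5 rows; each row is the pose to reach, as a shift and turn from the pose commanded when the call began, along the tool's axes at that moment; what a row does not reach only later rows make up. A row lasts 1/10 s, in which the tool goes at most 50 mm and 8.59 degrees, less where a joint would pass 70% of its speed; a pose out of reach is approached as far as the arm can. A call with a gripper value outside its range is refused whole. The fingers move at their own pace and stop on an object; "grip_force" is the grip in N (left out, the last holds). Time passes only in rows, so rows that repeat a pose let the fingers close. It gives the time, the measured TCP pose, the force and the opening at its end, in the units of the state.
- arm.sense(): the state, without advancing time (a new reading comes with each control period).
- optics.capture(name): name is "side" or "top" or "wrist"; returns the picture (384x512x3 uint8, red, green, blue); there is no depth.
- optics.get_calibration(name): a dict with "fx", "fy", "cx", "cy" (pixels), "world_to_cam" (4x4, takes a point from world to camera coordinates). Camera axes: x right, y down, z forward; pixel columns grow to the right and rows downward; lengths in m; the calibration is good to about 2 mm. A picture is of the moment at which its call begins: read the wrist's pose just before it. get_calibration takes no time and is no camera call; for the wrist camera it gives the pose at the moment of the call.
- arm.close_job(): hands the job in, once; it reports no verdict.
The state is a dict: "t": time; "joint_positions": joint angles; "qvel": joint speeds; "tau": joint torques, N m; "position": TCP position; "tcp_rot": TCP orientation; "ft_force": force on the tool from outside, world axes, zero at the start; "torque": the same for the moment, N m; "grip_width": finger opening in m.
Only numpy, scipy, OpenCV 4.12 (cv2) and the standard library are available. Lean on these libraries where they do the work, as an engineer would, in place of code of your own. Each camera call takes 0.05 s, during which the arm holds its last target.

## Task

The closed lunch tin stands on the sprung bed of the closing station, a little too high to pass under the cross bar. With closed fingertips press hard on the low rear ledge of its lid so that the bed sinks, and while pressing slide the tin along the rails under the bar and its leaf spring until it is fully home against the end stop; then let go and move clear. Do not grasp, lift or tip the tin, and leave everything else on the counter where it stands.

Things in the scene. Friction and masses are not known exactly. Their poses are not given: they have to be found in the camera images.
- station: Closing station, fixed: grey base 355 x 190 x 12 mm with a track along +x, the way the tin is to go. Origin: on the counter under the track's middle, z up. In its frame (mm): two side rails at y +-58 to +-66, top z 52 (tin has 3 mm to spare each side); between them the sprung bed, x -155 to 155, its top at z 34 when up; near the +x end a bridge bar and then an end stop.
- bar (a point): Middle of the underside of the bridge's dark steel bar: station x 82.5, z 75 mm. The bar is 15 (x) x 190 (y) x 18 mm high (top z 93) on two posts 20 mm square at station y +-85.
- stop (a point): On the upright face of the end stop, station x 145, z 50 mm; the stop's top is at z 60. With the tin's front against it the tin's origin is at station x 70 mm.
- tin: Closed stainless lunch tin, 150 (x) x 110 (y) x 46 mm, about 0.35 kg, loose on the bed, its x along the station's x within about a degree. Origin: centre of underside. The lid's raised panel (46 mm above the underside) covers x -30 to 70, y -48 to 48 mm; bed up, its top is at station z 80, 5 mm too high for the bar. Steel on steel friction about 0.35.
- ledge (a point): Centre of the lid's low flat rear ledge, on its upper surface: tin x -52.5, y 0, 36 mm above the underside. The ledge covers tin x -75 to -30 mm and the tin's full width.
- step (a point): Middle of the upright step, 10 mm high, from the ledge up to the raised panel: tin x -30, y 0, 41 mm above the underside. Fingertips pressed on the ledge can push +x against it.
- bed (a joint): How far the sprung bed is pressed down (m), always level: 0 = up, 0.009 = lower stop. The tin needs more than 0.005 to pass the bar; 0.007 to 0.008 is right. Besides the tin's weight it takes about 7 N to start down, 13 N at 0.007, 15 N at 0.009. When the tin is home and let go the bed rises only until the panel bears on the bar or spring, at about 0.005.
- leaf (a joint): Leaf spring, a steel blade 42 (x) x 60 (y) mm hinged under the bar and sloping down to station +x, tip at station x 130, z 67 mm at rest. Value: angle lifted (rad): 0 = at rest, 0.15 to 0.25 with the tin under it. It presses on the tin with 5 to 9 N and gives way by itself as the tin is slid under.
- tray1: Bystander: lower of two stacked closed steel meal trays, 220 x 160 x 46 mm. Origin: centre of underside.
- tray2: Bystander: upper of the two stacked meal trays, 220 x 160 x 46 mm. Origin: centre of underside.
- cup: Bystander: steel tumbler, 68 mm wide, 85 mm high. Origin: centre of underside.
- orange: Bystander: an orange, 66 mm wide, 53 mm high. Origin: centre of underside.
- carton: Bystander: milk carton, 50 x 50 x 107 mm. Origin: centre of underside.
- sauce: Bystander: sauce bottle, 54 mm wide, 130 mm high. Origin: centre of underside.
- spoon: Bystander: a spoon lying beside the station. Origin: on the counter under it.
- roll: Bystander: roll of strapping band, 70 mm wide, 25 mm high. Origin: centre of underside.

How it is judged:
By the outcome, as a careful person would: the job done as asked, in the order asked, and still so for the second after the job is handed in, with the robot touching nothing.
It also fails if it takes over 40 s, if anything falls off the work surface, if the arm or the gripper's body presses on something with over 40 N, if the wrist force passes 120 N, or if a joint passes its speed limit or range.

## Working session

There is one attempt and no reset: what is moved stays moved. The work goes in short steps, Python scripts to look and compute and a tool call to move; the robot and the scene stay as the last step left them, time stands still between calls to the robot, and variables do not carry over. Pictures are saved under pics/ and viewed, and the job is handed in when it is done.

Besides the shell and the picture viewer there is one more tool, called after ">>>" as a command line: name --argument value ..., lists and objects as JSON in quotes. carry_out: Moves the arm, as the interface text tells. Its arguments: {"type":"object","properties":{"motion":{"type":"array","items":{"type":"array","items":{"type":"array","items":{"type":"number"}}}},"grip_force":{"type":"number"}},"required":["motion"]}

```bash
mkdir -p pics; ls; python3 - <<'E'
from rig import arm, optics
import cv2
s=arm.sense(); print(s)
for n in ("side","top","wrist"):
    c=optics.get_calibration(n); print(n,c["fx"],c["fy"],c["cx"],c["cy"],c["world_to_cam"])
    cv2.imwrite(f"pics/{n}0.png",optics.capture(n)[:,:,::-1])
E
```

```text
pics
{'t': 0.0, 'joint_positions': array([ 1.36359619e+00,  3.85549117e-01,  6.63457157e-03, -5.43493700e-04,
       -1.19398463e+00, -2.58608726e-01]), 'qvel': array([-0.00028645, -0.00043908, -0.00112075,  0.00094455,  0.00017454,
        0.00051863]), 'tau': array([-4.88105923e-05, -3.92296994e+01,  1.88399470e+01,  4.18615133e+00,
       -4.63757257e-03,  1.92875476e-07]), 'position': array([0.28042074, 0.5579079 , 0.23022289]), 'tcp_rot': array([ 1.05756774e-03,  9.72976430e-01, -2.30901920e-01, -2.25469943e-04]), 'ft_force': array([-0.30561359,  0.56074155, -0.11223059]), 'torque': array([-0.04613171, -0.04819595, -0.00412414]), 'grip_width': 0.08523332991377561}
side 379.35385547856157 379.35385547856157 252.107702419012 189.60326184548225 [[ 0.84984318 -0.52701585  0.0045688  -0.46442528]
 [-0.30763791 -0.50308519 -0.80762876  0.26320612]
 [ 0.42793165  0.68495225 -0.58967357  0.7026783 ]
 [ 0.          0.          0.          1.        ]]
top 500.0320756974935 500.0320756974935 258.2488088974235 185.9062548777106 [[ 0.01756058 -0.99982248  0.00682845  0.03460163]
 [-0.99342756 -0.01822003 -0.1130032   0.58328521]
 [ 0.11310755 -0.00479917 -0.99357116  1.36350814]
 [ 0.          0.          0.          1.        ]]
wrist 322.17524732274495 322.17524732274495 247.34949414327622 188.157623265215 [[-0.45022958 -0.89290697  0.00323438  0.62301555]
 [-0.85983789  0.43452625  0.26807786 -0.03537045]
 [-0.24077402  0.11791554 -0.96339182  0.37965984]
 [ 0.          0.          0.          1.        ]]
```

View pics/side0.png

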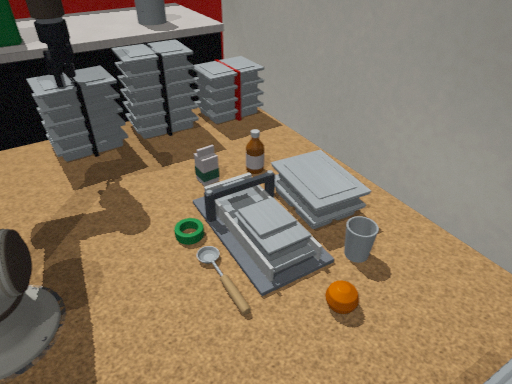

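View pics/top0.png

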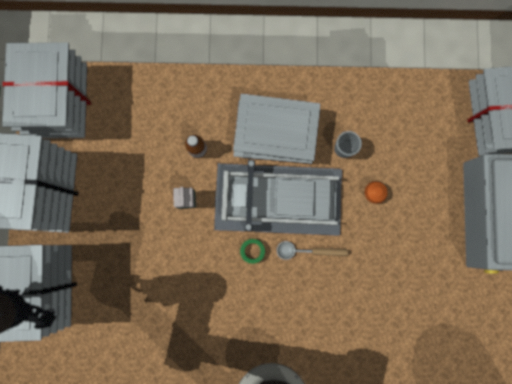

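View pics/wrist0.png

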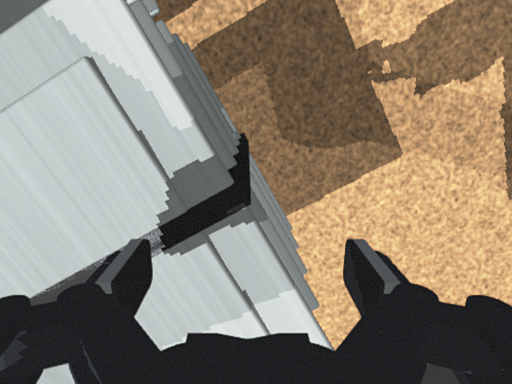

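The side view shows the station with the bar at its far-left end (side pixels ~240,190), and the tin nearer the camera. In the top view the station spans px 215–342 by 163–233 with the bar at col ~250, so station +x is roughly world +y. Next I'll zoom in.

```bash
python3 - <<'E'
import cv2
a=cv2.imread("pics/top0.png")[150:245,200:355]; cv2.imwrite("pics/topz.png",cv2.resize(a,None,fx=5,fy=5,interpolation=cv2.INTER_CUBIC))
a=cv2.imread("pics/side0.png")[165:295,185:340]; cv2.imwrite("pics/sidez.png",cv2.resize(a,None,fx=4.5,fy=4.5,interpolation=cv2.INTER_CUBIC))
E
```

```text
(no output)
```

View pics/topz.png

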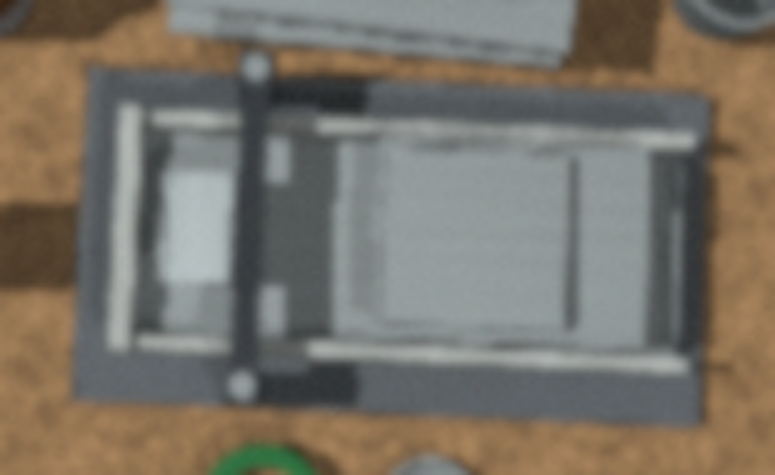

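View pics/sidez.png

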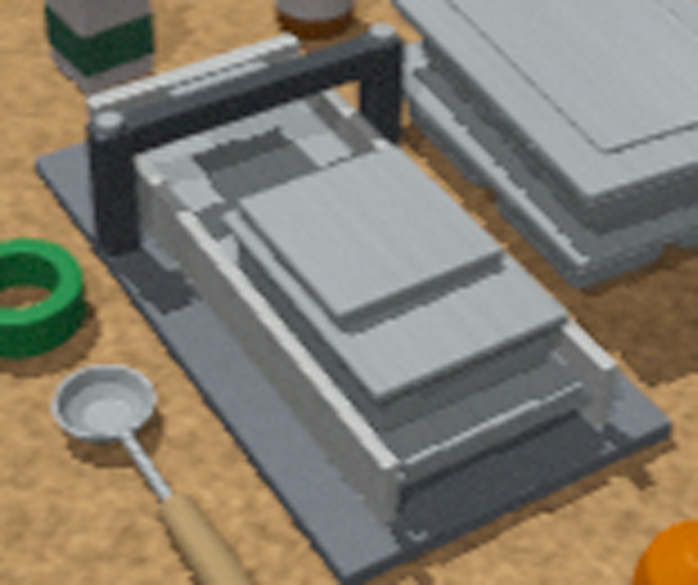

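```bash
cat > h.py <<'E'
import numpy as np
from rig import arm, optics
def ray(n,px,z,c=None):
    c=c or optics.get_calibration(n); M=c["world_to_cam"]; R=M[:3,:3]; t=M[:3,3]
    d=R.T@np.array([(px[0]-c["cx"])/c["fx"],(px[1]-c["cy"])/c["fy"],1]); o=-R.T@t
    return o+d*(z-o[2])/d[2]
def proj(n,p):
    c=optics.get_calibration(n); M=c["world_to_cam"]; q=M[:3,:3]@np.array(p)+M[:3,3]
    return q[:2]/q[2]*c["fx"]+[c["cx"],c["cy"]]
E
python3 - <<'E'
from h import *
T=lambda p:(p[0]/5+200-.4,p[1]/5+150-.4)
S=lambda p:(p[0]/4.5+185-.4,p[1]/4.5+165-.4)
np.set_printoptions(precision=4,suppress=True)
b=[ray("top",T(p),.012) for p in [(93,68),(711,97),(700,425),(75,400)]]
print("base",b,np.mean(b,0),[np.linalg.norm(b[i]-b[i-1]) for i in range(4)])
p=[ray("top",T(p),.095) for p in [(257,67),(243,385)]]; print("posts",p,np.mean(p,0),np.linalg.norm(p[0]-p[1]))
r=[ray("top",T(p),.070) for p in [(650,150),(645,348)]]; print("rear",r,np.mean(r,0))
s=[ray("top",T(p),.080) for p in [(573,153),(568,328)]]; print("step",s,np.mean(s,0))
b=[ray("side",S(p),.012) for p in [(38,163),(345,583),(668,430)]]; print("side base",b)
r=[ray("side",S(p),.070) for p in [(380,395),(566,318)]]; print("siderear",r)
s=[ray("side",S(p),.080) for p in [(340,317),(503,258)]]; print("sidestep",s)
s=[ray("side",S(p),.095) for p in [(108,120),(384,33)]]; print("sideposts",s)
E
```

```text
base [array([0.6479, 0.1602, 0.012 ]), array([ 0.6378, -0.1922,  0.012 ]), array([ 0.4516, -0.1858,  0.012 ]), array([0.4594, 0.1652, 0.012 ])] [ 0.5492 -0.0131  0.012 ] [np.float64(0.18864316497764064), np.float64(0.3524933549497949), np.float64(0.18629976246707808), np.float64(0.3510805635258449)]
posts [array([0.637 , 0.0659, 0.095 ]), array([0.4668, 0.07  , 0.095 ])] [0.5519 0.068  0.095 ] 0.17022079309319618
rear [array([ 0.5992, -0.1488,  0.07  ]), array([ 0.4914, -0.1463,  0.07  ])] [ 0.5453 -0.1476  0.07  ]
step [array([ 0.5955, -0.1057,  0.08  ]), array([ 0.5009, -0.1035,  0.08  ])] [ 0.5482 -0.1046  0.08  ]
side base [array([0.4628, 0.1619, 0.012 ]), array([ 0.4513, -0.1883,  0.012 ]), array([ 0.636 , -0.1937,  0.012 ])]
siderear [array([ 0.4958, -0.1467,  0.07  ]), array([ 0.5998, -0.1509,  0.07  ])]
sidestep [array([ 0.5022, -0.1028,  0.08  ]), array([ 0.5929, -0.1092,  0.08  ])]
sideposts [array([0.471 , 0.0748, 0.095 ]), array([0.6416, 0.0679, 0.095 ])]
```

>>> carry_out --motion '[[[-1, 0, 0, -0.05, 0, 0, 0], [-1, 0, 0, -0.1, 0, 0, 0], [-1, 0.035, 0.032, -0.1, 0, 0, 0.9], [-1, 0.07, 0.064, -0.1, 0, 0, 1.8], [-1, 0.105, 0.095, -0.1, 0, 0, 2.7]]]' --grip_force 60

```text
t: 0.65
position: [0.3318, 0.4249, 0.3312]
tcp_rot: [0.0, 0.93, -0.367, -0.0]
ft_force: [1.2, -0.3, 0.2]
grip_width: 0.0127
```

>>> carry_out --motion '[[[-1, 0.044, 0.021, 0, 0, 0, 0.7], [-1, 0.088, 0.042, 0, 0, 0, 1.4], [-1, 0.132, 0.063, 0, 0, 0, 2.1], [-1, 0.176, 0.084, 0, 0, 0, 2.8], [-1, 0.22, 0.105, 0, 0, 0, 3.5]]]'

```text
t: 1.15
position: [0.4216, 0.1977, 0.3313]
tcp_rot: [-0.0, 0.848, -0.53, -0.0]
ft_force: [1.6, 0.1, 0.4]
grip_width: -0.0001
```

>>> carry_out --motion '[[[-1, 0.045, 0.004, 0, 0, 0, 0.9], [-1, 0.09, 0.007, 0, 0, 0, 1.8], [-1, 0.135, 0.011, 0, 0, 0, 2.7], [-1, 0.18, 0.014, 0, 0, 0, 3.6], [-1, 0.225, 0.018, 0, 0, 0, 4.6]]]'

```text
t: 1.65
position: [0.5046, -0.0121, 0.3312]
tcp_rot: [0.0, -0.696, 0.718, 0.0]
ft_force: [1.1, 1.2, 0.2]
grip_width: 0.0001
```

>>> carry_out --motion '[[[-1, 0.035, -0.015, 0.02, 0, 0, 0], [-1, 0.07, -0.03, 0.05, 0, 0, 0], [-1, 0.1, -0.042, 0.09, 0, 0, 0], [-1, 0.1065, -0.0457, 0.135, 0, 0, 0], [-1, 0.1065, -0.0457, 0.18, 0, 0, 0]]]'

```text
t: 2.15
position: [0.5474, -0.1195, 0.1493]
tcp_rot: [0.0, -0.697, 0.717, -0.0]
ft_force: [0.7, 0.5, 0.6]
grip_width: 0.0001
```

```bash
python3 - <<'E'
from h import *
import cv2
s=arm.sense(); print(s["t"],s["position"],s["ft_force"],optics.get_calibration("wrist")["world_to_cam"][:3,3])
w=optics.capture("wrist"); cv2.imwrite("pics/w1.png",w[:,:,::-1])
a=optics.capture("side")[120:295,165:340,::-1]; cv2.imwrite("pics/s1.png",cv2.resize(a,None,fx=3.4,fy=3.4,interpolation=cv2.INTER_CUBIC))
E
```

```text
2.15 [ 0.54737657 -0.11950712  0.14932666] [0.65241471 0.46258463 0.61244464] [0.55097174 0.08760228 0.3272029 ]
```

View pics/w1.png

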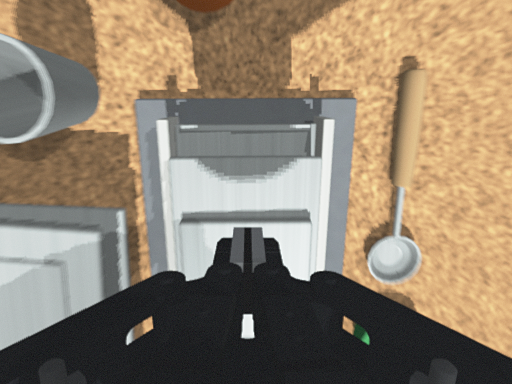

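View pics/s1.png

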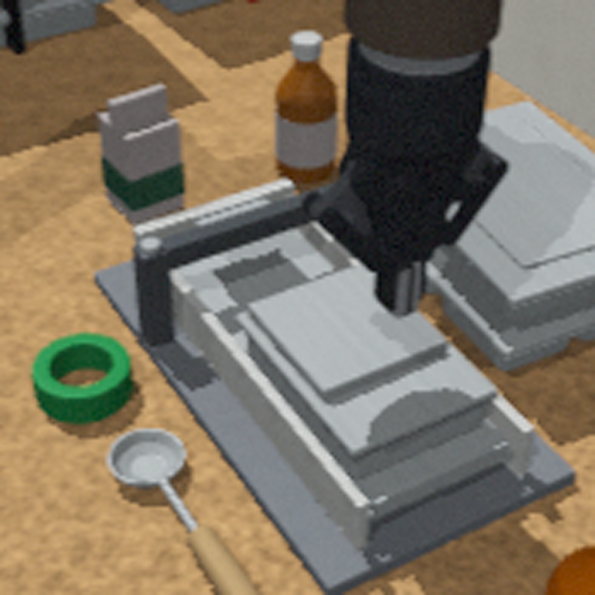

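The wrist picture shows the ledge (rows 157–213, cols 170–322), the step line at row ~213 (cols 181–311), and the shut fingertips at (248,228). I'll cast these points onto their planes.

```bash
python3 - <<'E'
from h import *
np.set_printoptions(precision=4,suppress=True)
for p,z in [((181,220),.08),((310,222),.08),((171,157),.07),((322,157),.07),((181,213),.07),((310,213),.07)]: print(p,ray("wrist",p,z))
print(proj("wrist",[.547,-.1195,.1493]))
E
```

```text
(181, 220) [ 0.5873 -0.1083  0.08  ]
(310, 222) [ 0.4986 -0.1037  0.08  ]
(171, 157) [ 0.5924 -0.1504  0.07  ]
(322, 157) [ 0.4894 -0.147   0.07  ]
(181, 213) [ 0.589  -0.1098  0.07  ]
(310, 213) [ 0.4967 -0.1066  0.07  ]
[237.7872 248.4736]
```

>>> carry_out --motion '[[[-1, 0.0035, 0, 0.03, 0, 0, 0], [-1, 0.0035, 0, 0.055, 0, 0, 0], [-1, 0.0035, 0, 0.068, 0, 0, 0], [-1, 0.0035, 0, 0.074, 0, 0, 0], [-1, 0.0035, 0, 0.074, 0, 0, 0]]]'

```text
t: 2.75
position: [0.5479, -0.1212, 0.0781]
tcp_rot: [0.0, -0.698, 0.716, -0.0]
ft_force: [-1.2, 0.0, 1.1]
grip_width: 0.0001
```

```bash
python3 - <<'E'
from h import *
import cv2
a=optics.capture("side")[165:295,185:340,::-1]; cv2.imwrite("pics/s2.png",cv2.resize(a,None,fx=4.5,fy=4.5,interpolation=cv2.INTER_CUBIC))
w=optics.capture("wrist"); cv2.imwrite("pics/w2.png",w[:,:,::-1])
E
```

```text
(no output)
```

View pics/s2.png

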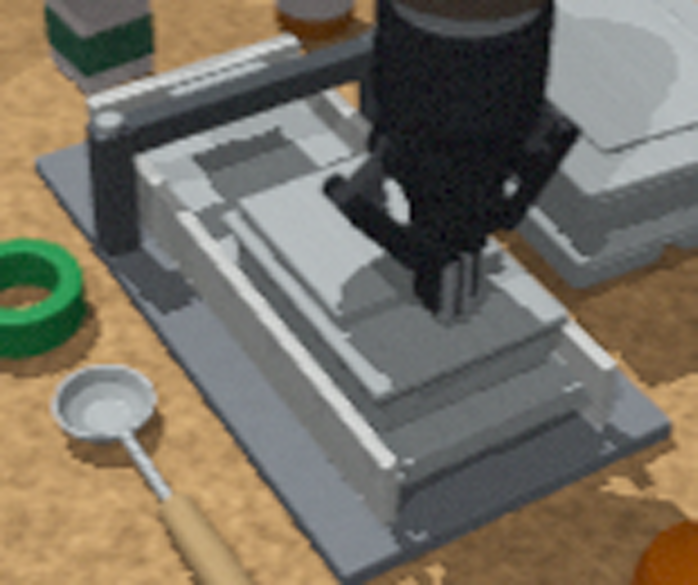

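View pics/w2.png

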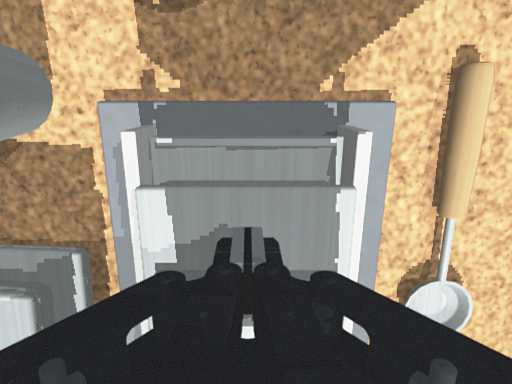

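The tips are now over the ledge, clear of the step and centred (wrist col 248, ledge cols 136–356). Next is a slow descent to find contact.

>>> carry_out --motion '[[[-1, 0.002, 0, 0.003, 0, 0, 0], [-1, 0.002, 0, 0.005, 0, 0, 0], [-1, 0.002, 0, 0.007, 0, 0, 0], [-1, 0.002, 0, 0.009, 0, 0, 0], [-1, 0.002, 0, 0.009, 0, 0, 0]]]'

```text
t: 3.35
position: [0.5473, -0.1235, 0.069]
tcp_rot: [-0.0, -0.698, 0.716, -0.0]
ft_force: [-1.9, -0.0, 6.5]
grip_width: 0.0001
```

>>> carry_out --motion '[[[-1, 0, 0, 0.003, 0, 0, 0], [-1, 0, 0, 0.005, 0, 0, 0], [-1, 0, 0, 0.007, 0, 0, 0], [-1, 0, 0, 0.007, 0, 0, 0], [-1, 0, 0, 0.007, 0, 0, 0]]]'

```text
t: 3.85
position: [0.5475, -0.1235, 0.0633]
tcp_rot: [0.0, -0.698, 0.716, -0.001]
ft_force: [-3.5, 1.9, 11.8]
grip_width: -0.0001
```

>>> carry_out --motion '[[[-1, 0, 0, 0.001, 0, 0, 0], [-1, 0, 0, 0.002, 0, 0, 0], [-1, 0, 0, 0.002, 0, 0, 0], [-1, -0.004, 0, 0.002, 0, 0, 0], [-1, -0.008, 0, 0.002, 0, 0, 0]]]'

```text
t: 4.35
position: [0.5499, -0.1167, 0.0624]
tcp_rot: [0.001, -0.699, 0.716, -0.003]
ft_force: [-0.7, -5.0, 11.5]
grip_width: -0.0002
```

>>> carry_out --motion '[[[-1, 0, 0, 0.001, 0, 0, 0], [-1, -0.003, 0, 0.0015, 0, 0, 0], [-1, -0.006, 0, 0.0015, 0, 0, 0], [-1, -0.01, 0, 0.0015, 0, 0, 0], [-1, -0.014, 0, 0.0015, 0, 0, 0]]]'

```text
t: 4.85
position: [0.5506, -0.1028, 0.0613]
tcp_rot: [0.001, -0.699, 0.716, -0.003]
ft_force: [-1.1, -4.7, 13.6]
grip_width: 0.0003
```

```bash
python3 - <<'E'
from h import *
import cv2
a=optics.capture("side")[165:295,185:340,::-1]; cv2.imwrite("pics/s3.png",cv2.resize(a,None,fx=4.5,fy=4.5,interpolation=cv2.INTER_CUBIC))
w=optics.capture("wrist"); cv2.imwrite("pics/w3.png",w[:,:,::-1])
s=arm.sense();print(s["position"],s["ft_force"],s["torque"])
E
```

```text
[ 0.55057996 -0.10225723  0.0612215 ] [-1.61443344 -3.02061781 13.43111052] [-0.82931131  0.35002472 -0.02283892]
```

View pics/s3.png

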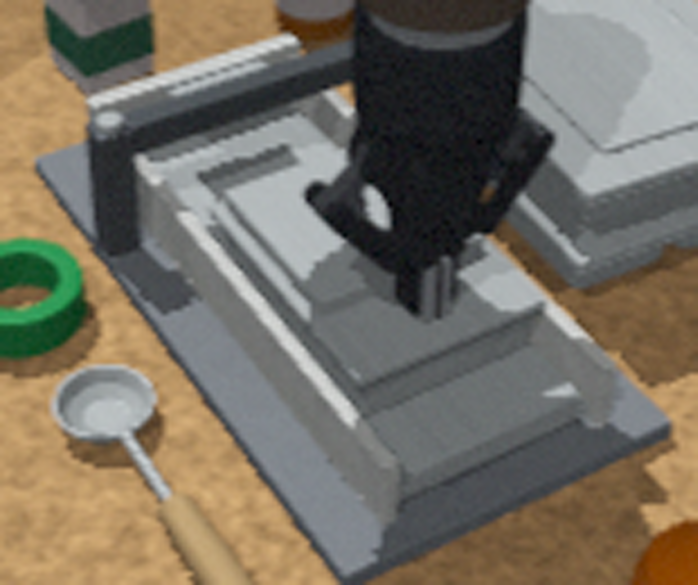

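View pics/w3.png

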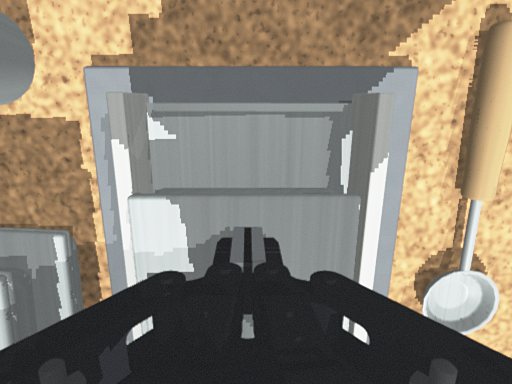

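The tin is sliding straight with the bed down at about 13.5 N. I'll continue towards the bar.

>>> carry_out --motion '[[[-1, -0.007, 0, 0, 0, 0, 0], [-1, -0.014, 0, 0, 0, 0, 0], [-1, -0.021, 0, 0, 0, 0, 0], [-1, -0.028, 0, 0, 0, 0, 0], [-1, -0.035, 0, 0, 0, 0, 0]]]'

```text
t: 5.45
position: [0.5516, -0.0674, 0.0612]
tcp_rot: [0.002, -0.699, 0.716, -0.003]
ft_force: [-0.2, -5.1, 12.5]
grip_width: -0.0002
```

>>> carry_out --motion '[[[-1, -0.005, 0, 0.0005, 0, 0, 0], [-1, -0.01, 0, 0.0005, 0, 0, 0], [-1, -0.015, 0, 0.0005, 0, 0, 0], [-1, -0.02, 0, 0.0005, 0, 0, 0], [-1, -0.025, 0, 0.0005, 0, 0, 0]]]'

```text
t: 5.95
position: [0.5522, -0.0426, 0.061]
tcp_rot: [0.002, -0.699, 0.716, -0.003]
ft_force: [-1.0, -5.6, 16.3]
grip_width: -0.0001
```

```bash
python3 - <<'E'
from h import *
import cv2
a=optics.capture("side")[155:285,185:340,::-1]; cv2.imwrite("pics/s4.png",cv2.resize(a,None,fx=4.5,fy=4.5,interpolation=cv2.INTER_CUBIC))
a=optics.capture("top")[150:245,200:355,::-1]; cv2.imwrite("pics/t4.png",cv2.resize(a,None,fx=5,fy=5,interpolation=cv2.INTER_CUBIC))
s=arm.sense();print(s["position"],s["ft_force"],s["torque"])
E
```

```text
[ 0.55223707 -0.04193472  0.0610124 ] [-1.22312959 -2.87258206 15.37172224] [-0.77086726  0.49060461 -0.01627548]
```

View pics/s4.png

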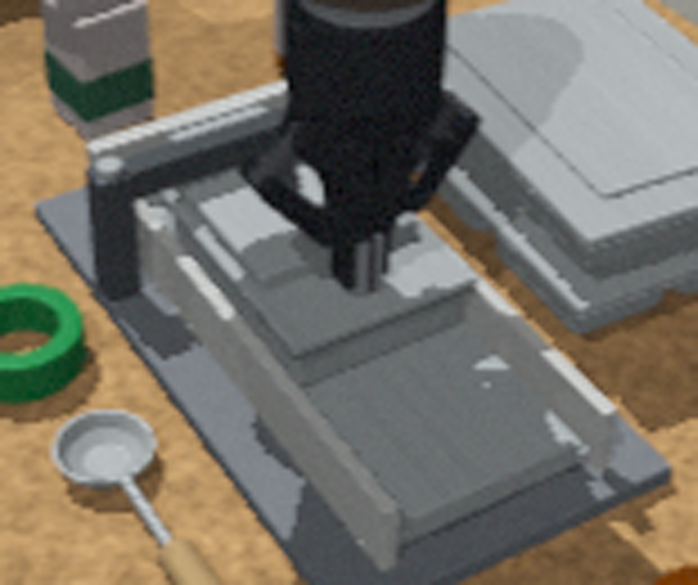

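View pics/t4.png

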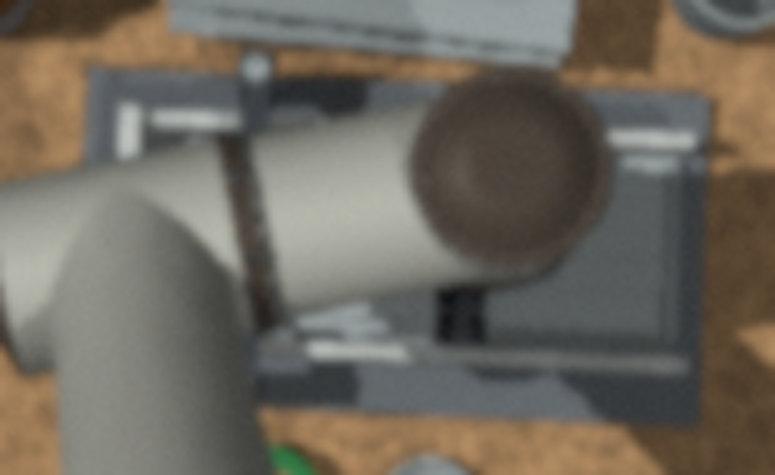

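Side view shows the panel front now entering under the bar, straight and level (ledge rear edge at (300,357)–(475,285)). I'll keep going at the same depth.

>>> carry_out --motion '[[[-1, -0.005, 0, 0, 0, 0, 0], [-1, -0.01, 0, 0, 0, 0, 0], [-1, -0.015, 0, 0, 0, 0, 0], [-1, -0.02, 0, 0, 0, 0, 0], [-1, -0.025, 0, 0, 0, 0, 0]]]'

```text
t: 6.55
position: [0.5529, -0.0176, 0.061]
tcp_rot: [0.002, -0.699, 0.715, -0.003]
ft_force: [-0.3, -7.6, 15.1]
grip_width: -0.0002
```

>>> carry_out --motion '[[[-1, -0.005, 0, 0, 0, 0, 0], [-1, -0.01, 0, 0, 0, 0, 0], [-1, -0.014, 0, 0, 0, 0, 0], [-1, -0.018, 0, 0, 0, 0, 0], [-1, -0.022, 0, 0, 0, 0, 0]]]'

```text
t: 7.05
position: [0.5531, 0.0034, 0.061]
tcp_rot: [0.001, -0.699, 0.716, -0.003]
ft_force: [-1.4, -10.1, 15.8]
grip_width: 0.0004
```

>>> carry_out --motion '[[[-1, -0.003, 0, 0, 0, 0, 0], [-1, -0.005, 0, 0, 0, 0, 0], [-1, -0.007, 0, 0, 0, 0, 0], [-1, -0.008, 0, 0, 0, 0, 0], [-1, -0.009, 0, 0, 0, 0, 0]]]'

```text
t: 7.55
position: [0.5534, 0.0127, 0.061]
tcp_rot: [0.001, -0.699, 0.716, -0.003]
ft_force: [-0.2, -9.9, 15.4]
grip_width: 0.0004
```

>>> carry_out --motion '[[[-1, -0.001, 0, 0, 0, 0, 0], [-1, -0.002, 0, 0, 0, 0, 0], [-1, -0.003, 0, 0, 0, 0, 0], [-1, -0.004, 0, 0, 0, 0, 0], [-1, -0.004, 0, 0, 0, 0, 0]]]'

```text
t: 8.05
position: [0.5535, 0.016, 0.061]
tcp_rot: [0.001, -0.699, 0.715, -0.003]
ft_force: [0.2, -11.5, 15.7]
grip_width: -0.0003
```

>>> carry_out --motion '[[[-1, -0.001, 0, 0, 0, 0, 0], [-1, -0.002, 0, 0, 0, 0, 0], [-1, -0.003, 0, 0, 0, 0, 0], [-1, -0.004, 0, 0, 0, 0, 0], [-1, -0.004, 0, 0, 0, 0, 0]]]'

```text
t: 8.55
position: [0.5534, 0.0163, 0.061]
tcp_rot: [-0.002, -0.699, 0.716, -0.004]
ft_force: [3.8, -27.2, 14.8]
grip_width: -0.0
```

```bash
python3 - <<'E'
from h import *
import cv2
a=optics.capture("side")[155:285,185:340,::-1]; cv2.imwrite("pics/s5.png",cv2.resize(a,None,fx=4.5,fy=4.5,interpolation=cv2.INTER_CUBIC))
w=optics.capture("wrist"); cv2.imwrite("pics/w5.png",w[:,:,::-1])
s=arm.sense();print(s["position"],s["ft_force"],s["torque"])
E
```

```text
[0.55334834 0.01623196 0.06099041] [  4.26614421 -26.26525592  14.32641574] [-7.91877411 -1.28624077 -0.01354881]
```

View pics/s5.png

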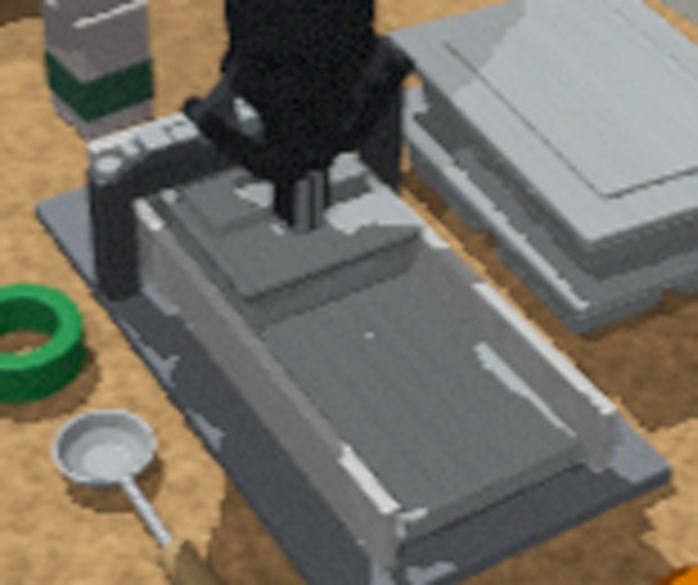

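View pics/w5.png

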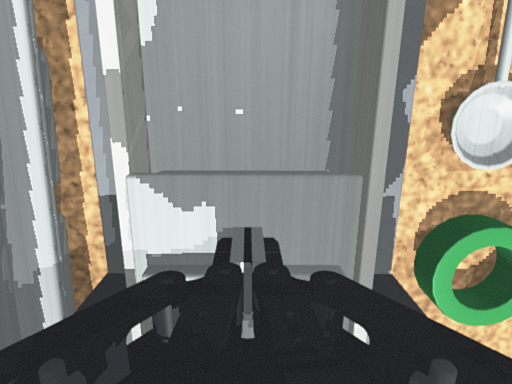

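The push reaction jumped from 11 to 27 N while the tip moved only 0.3 mm, which looks like the end stop. I'll check it using the tin's rear ledge edge at (247,297)–(425,232) in the side crop and row ~174 in the wrist picture.

```bash
python3 - <<'E'
from h import *
np.set_printoptions(precision=4,suppress=True)
S=lambda p:(p[0]/4.5+185-.4,p[1]/4.5+155-.4)
for p in [(247,297),(425,232)]: print(ray("side",S(p),.062))
for p in [(128,175),(362,176)]: print(ray("wrist",p,.062))
E
```

```text
[ 0.4988 -0.0218  0.062 ]
[ 0.6061 -0.0257  0.062 ]
[ 0.6067 -0.0207  0.062 ]
[ 0.5007 -0.0176  0.062 ]
```

>>> carry_out --motion '[[[-1, -0.001, 0, 0, 0, 0, 0], [-1, -0.002, 0, 0, 0, 0, 0], [-1, -0.002, 0, 0, 0, 0, 0]]]'

```text
t: 8.95
position: [0.5533, 0.0164, 0.061]
tcp_rot: [-0.003, -0.698, 0.716, -0.005]
ft_force: [5.6, -34.7, 14.3]
grip_width: 0.0002
```

```bash
python3 - <<'E'
from h import *
import cv2
a=optics.capture("side")[165:225,200:300,::-1]; cv2.imwrite("pics/s6.png",cv2.resize(a,None,fx=7.5,fy=7.5,interpolation=cv2.INTER_CUBIC))
E
```

```text
(no output)
```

View pics/s6.png

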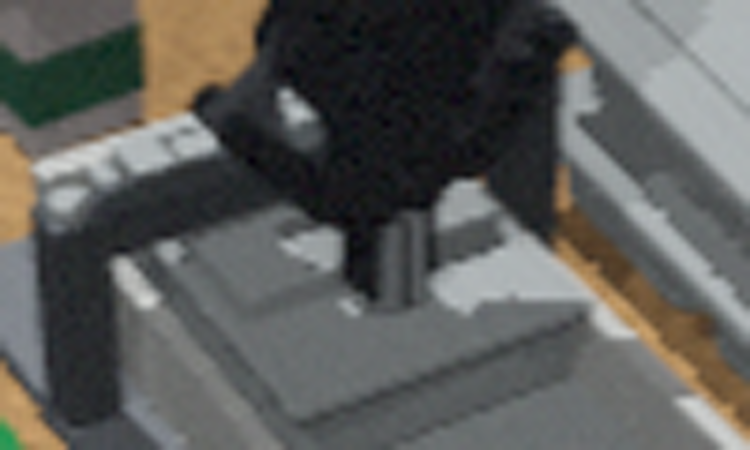

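Force rose to 35 N with 0.1 mm of motion. The moment/force lever is unchanged (~0.3 m, i.e. at the tip), so the tin is on the stop and the gripper isn't on the bar. Now I'll relax the push, then lift straight off.

>>> carry_out --motion '[[[-1, 0.002, 0, 0, 0, 0, 0], [-1, 0.004, 0, 0, 0, 0, 0], [-1, 0.005, 0, 0, 0, 0, 0], [-1, 0.005, 0, -0.003, 0, 0, 0], [-1, 0.005, 0, -0.006, 0, 0, 0]]]'

```text
t: 9.5
position: [0.5526, 0.0161, 0.0645]
tcp_rot: [-0.0, -0.698, 0.716, -0.002]
ft_force: [5.6, -15.7, -1.6]
grip_width: 0.0001
```

>>> carry_out --motion '[[[-1, 0.002, 0, 0, 0, 0, 0], [-1, 0.004, 0, 0, 0, 0, 0], [-1, 0.005, 0, 0, 0, 0, 0], [-1, 0.005, 0, 0, 0, 0, 0]]]'

```text
t: 9.9
position: [0.5516, 0.0149, 0.0638]
tcp_rot: [0.001, -0.698, 0.716, -0.001]
ft_force: [0.9, -0.6, 3.3]
grip_width: -0.0003
```

>>> carry_out --motion '[[[-1, 0.001, 0, -0.006, 0, 0, 0], [-1, 0.003, 0, -0.015, 0, 0, 0], [-1, 0.004, 0, -0.04, 0, 0, 0], [-1, 0.02, 0, -0.08, 0, 0, 0], [-1, 0.06, 0, -0.12, 0, 0, 0]]]'

```text
t: 10.4
position: [0.549, -0.04, 0.1803]
tcp_rot: [-0.0, -0.699, 0.715, 0.0]
ft_force: [1.5, 0.1, 0.3]
grip_width: 0.0002
```

>>> carry_out --motion '[[[-1, 0.04, 0, -0.03, 0, 0, 0], [-1, 0.08, 0.0, -0.05, 0, 0, 0], [-1, 0.12, 0, -0.05, 0, 0, 0], [-1, 0.16, 0, -0.05, 0, 0, 0], [-1, 0.2, 0, -0.05, 0, 0, 0]]]'

```text
t: 10.9
position: [0.5431, -0.242, 0.2292]
tcp_rot: [0.0, -0.698, 0.716, 0.0]
ft_force: [1.4, -0.3, 0.1]
grip_width: 0.0002
```

```bash
python3 - <<'E'
from h import *
import cv2
A=optics.capture("side"); cv2.imwrite("pics/s7full.png",A[:,:,::-1])
a=A[155:285,185:340,::-1]; cv2.imwrite("pics/s7.png",cv2.resize(a,None,fx=4.5,fy=4.5,interpolation=cv2.INTER_CUBIC))
B=optics.capture("top"); cv2.imwrite("pics/t7full.png",B[:,:,::-1]); a=B[150:245,200:355,::-1]; cv2.imwrite("pics/t7.png",cv2.resize(a,None,fx=5,fy=5,interpolation=cv2.INTER_CUBIC))
s=arm.sense();print(s["t"],s["position"],s["ft_force"])
E
```

```text
11.0 [ 0.542844   -0.24431941  0.22833586] [-0.20973826  0.99473845  0.49178195]
```

View pics/s7.png

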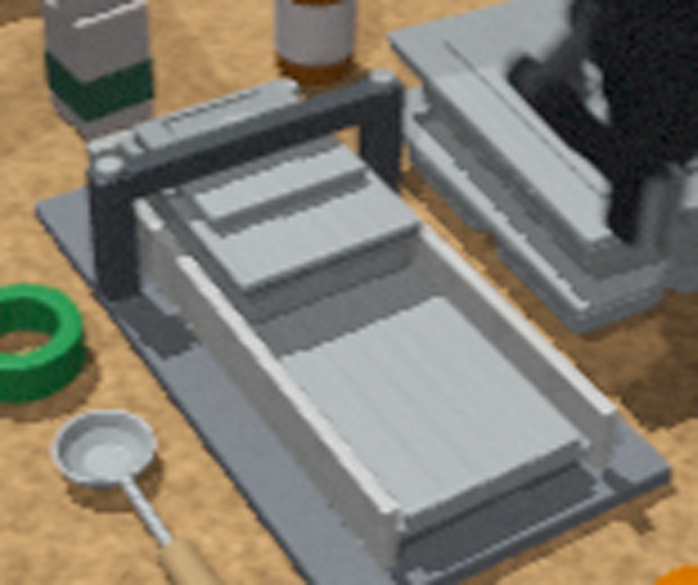

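View pics/t7.png

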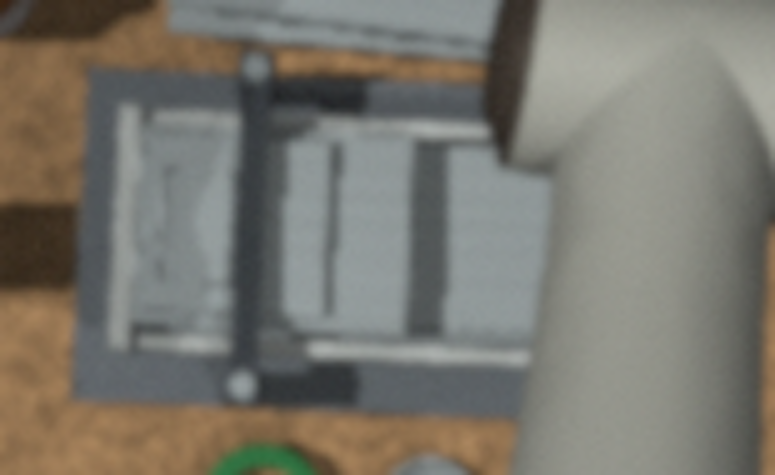

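View pics/s7full.png

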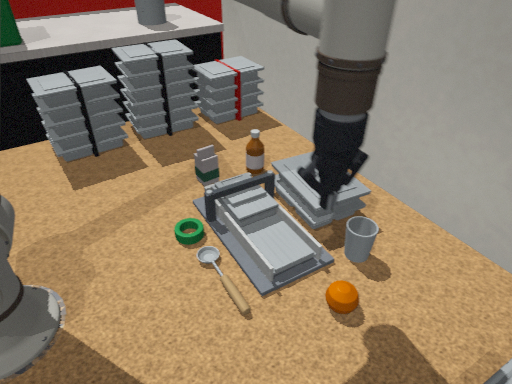

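With the arm clear, the top view shows the tin's front edge meeting the stop at zoom col ~137. The step is at col ~332 and the rear edge at col ~412. A last numeric check follows.

```bash
python3 - <<'E'
from h import *
np.set_printoptions(precision=4,suppress=True)
T=lambda p:(p[0]/5+200-.4,p[1]/5+150-.4)
S=lambda p:(p[0]/4.5+185-.4,p[1]/4.5+155-.4)
u=np.array([.0256,.9997]); o=np.array([.5495,-.0133])
for n,f,p,z in [("top",T,(413,140),.065),("top",T,(408,333),.065),("top",T,(333,143),.075),("top",T,(327,315),.075),("top",T,(138,115),.060),("top",T,(128,345),.060),("side",S,(245,290),.065),("side",S,(420,224),.065)]:
    q=ray(n,f(p),z); print(n,q,"station x",(q[:2]-o)@u)
E
```

```text
top [ 0.603  -0.0199  0.065 ] station x -0.005187482307714684
top [ 0.4974 -0.0184  0.065 ] station x -0.006460279064983497
top [0.5992 0.0241 0.075 ] station x 0.038629617098484746
top [0.5058 0.0258 0.075 ] station x 0.03799615935215389
top [0.6147 0.1311 0.06  ] station x 0.14599594413196615
top [0.4885 0.1334 0.06  ] station x 0.1450940954295021
side [ 0.4989 -0.0196  0.065 ] station x -0.007611233208592542
side [ 0.6054 -0.0217  0.065 ] station x -0.00699380778132802
```

```bash
python3 - <<'E'
import cv2
a=cv2.imread("pics/t7full.png")[165:225,215:290]; cv2.imwrite("pics/t8.png",cv2.resize(a,None,fx=10,fy=10,interpolation=cv2.INTER_CUBIC))
E
```

```text
(no output)
```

View pics/t8.png

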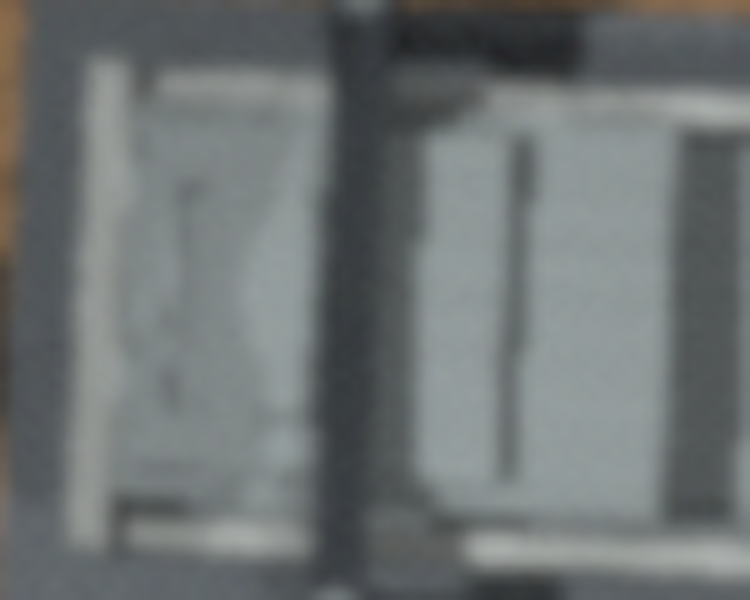

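No gap is visible at the stop, and the rear edge is at station x −5 to −6 mm in the top view (home is −5). I'm handing in.

```bash
python3 - <<'E'
from h import *
print(arm.sense()["qvel"]); print(arm.close_job())
E
```

```text
[ 0.0609791  -0.0162647  -0.02746908 -0.0226358   0.00278255 -0.04199951]
the job is handed in; nothing more can be done
None
```

The tin is home against the end stop and the arm is clear. I handed the job in at about 11 s. I pressed the ledge with shut fingertips at about 12–16 N, with the bed about 7–9 mm down. While pressing, I pushed the step along the rails under the bar and leaf spring, then relaxed the push and lifted straight off.

**Checks that agree it is home:**
- At the stop, the push reaction rose from about 11 to 35 N while the tip moved only about 0.4 mm.
- With the arm clear, the top view shows no gap at the stop. The rear edge is at station x −5 to −6 mm (home is −5) and the step at about 38 mm (home is 40).
- In the last pictures the tin stays held under the bar and leaf, and the bystanders look unmoved by eye.

**Checks that disagree or are weaker:**
- **Side camera:** it put the rear edge 2–3 mm short of home (about 5 mm short while still pressed). I put this down to that camera's own offset, which was already about 2 mm at the start.
- **Force while pressing:** it was sometimes slightly above 15 N, so the bed may have been near its lower stop for part of the slide.
- **First lift-off:** I began lifting with about 16 N of push still on the step and about 1.6 N of upward drag on it. I stopped, took the push off fully, and only then lifted clear.

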